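# Lock the searchlight into the drone's quick-release mount

### The job

Fit the LED searchlight (black finned pod with the yellow rim) to the round quick-release mount on the belly of the upturned drone: set its two lugs into the mount's entry slots, push it in against the spring, turn it a quarter turn clockwise and let it spring back out so that it stays locked in its seat, without forcing it. Leave the white camera pod and everything else on the bench where it is.

Things in the scene. Friction and masses are not known exactly. Their poses are not given: they have to be found in the camera images.
- searchlight: LED searchlight pod, black, finned, yellow rim, loose, 0.13 to 0.25 kg, 67 tall, upright on its foot on the cork mat, lens up. Origin: centre of the foot's underside; z along its axis out of the lens; x along its two lugs. Steel foot 38 diameter, z = 0 to 14; housing z = 14 to 62, 60 (x) by 44 (y); yellow rim on top. Same after a half turn about z: fits either way round.
- light_grip (a point): point on the searchlight's axis, 42 above its foot's underside, at the height to grip: across the two smooth flat sides 44 apart (along y). White marks on top at the x ends show the lug line.
- light_lug (a point): middle of one of the searchlight's two opposite lugs, at the very bottom of the foot, 22.5 from the axis along x. Together they make a bar 52 long (x), 12 wide (y), 5 high (z = 0 to 5 above the underside), edges chamfered 2 below.
- mount: quick-release mount, fixed aluminium ring, 68 outside diameter, bore 42, 20 high on the drone's upturned belly. Origin: centre of the mouth, in the ring's outer face; z outward along its axis, leaning 30 degrees from vertical about toward the robot; x along the two entry slots, y along the two lock pockets. Nothing within 100 of the axis stands above the ring's face.
- entry_slot (a point): white mark on the ring's face outside one of the two opposite entry slots, 31 from the axis along the mount's x. Slots are 17 wide (lug 12). The lip beside them is 6 thick: lugs turn under it only while the foot's underside is 11 or more below the mouth; at 14 the housing meets the ring's face. In the slots the lugs cannot turn the other way.
- lock_pocket (a point): red mark on the ring's face over one of the two opposite lock pockets, 31 from the axis along the mount's y: 90 degrees clockwise from the slots, looking into the mouth from outside (a negative turn about z), with a stop about 6 degrees beyond. Pockets are 17 wide and 3 deep in the lip's underside: a locked pod's underside stands 8 below the mouth, held up by the spring.
- contact_plate (a joint): black spring-loaded disc, 36 diameter, in the mount's bore; its face waits 5 below the mouth. Value in m: 0 at rest, grows as it is pushed in along the axis, at most 0.010; 0.003 under a locked pod, 0.006 or more needed to turn. Spring: 3 N at first touch and 1 N more per mm, 12 N with the pod fully pushed in.
- drone: carbon quadcopter, fixed, belly up, about 340 between opposite motors, clamped on a blue tilting work stand. Origin on the mat under the mount's mouth, which is 175 above it; z vertical; the mount leans toward this body's -x. The four arms run diagonally; motors 240 apart, the robot-side ones low near the mat.
- camera_pod: white camera pod with a black lens, 64 tall, on the same foot as the searchlight; loose, stands on the mat beside it. Origin under its foot, x along its lugs. Not wanted now: leave it where it stands.
- mount_cap: red dust cap of the mount, 74 diameter, 12 high, lying on the mat, origin under its centre. Leave it.
- solder_spool: blue spool of solder, 56 diameter, 28 high, on the mat, origin under its centre. Leave it.
- hex_driver: hex driver with orange handle, 170 long, lying along its x on the mat, origin under its middle. Leave it.
- tape_roll: roll of yellow tape, 90 diameter, 19 high, lying on the mat, origin under its centre. Leave it.
- propeller: orange two-blade propeller, 230 long (x), 9 high, lying on the mat, origin under its hub. Leave it.
Not all that is in view belongs to the job. Leave any orange look-alike of the searchlight alone.

How it is judged:
By the outcome, as a careful person would: the job done as asked, in the order asked, and still so for the second after the job is handed in, with the robot touching nothing.
It also fails if it takes over 42 s, if anything falls off the work surface, if the arm or the gripper's body presses on something with over 40 N, if the wrist force passes 120 N, or if a joint passes its speed limit or range.

### The arm

A 6-joint arm with a two-finger parallel gripper is mounted at the origin on the work surface. World frame = base frame: x ahead of the robot, y to its left, z up, the work surface at z = 0. Lengths are in m, angles in rad, forces in N, time in s.
With the tool pointing down it reaches from about 0.25 to 0.775 m from the base axis. Payload 4 kg.
Tool frame: the origin (TCP) lies at the very end of the fingers, on their centre line; the grasp point (between the pads) lies 19 mm behind it (robot.tcp_to_grasp is the distance from the TCP to the grasp point, in m); y points along the fingers, z is the direction in which the jaws open and shut, and the axes are right-handed (so a half turn about y gives the same grasp; the last joint's range is limited). The gripper opens to 85 mm and grips with 20 to 120 N. Pads are 22 mm wide; open, the fingers measure 114 mm over their backs; the gripper's body (76 mm by 85 mm) begins 54 mm behind the grasp point. The pads swing forward as they close: fully open they stand 13 mm farther back than shut.
Start: joints at [-1.428, 0.087, 1.371, -0, 1.684, -0.103], TCP at [0.134, -0.533, 0.231] pointing down, gripper open.
Joint ranges: [-3.1, 3.1], [-0.76, 2.03], [0.27, 2.55], [-1.08, 4.22], [0.17, 2.65], [-2.57, 2.57]. Speed limits (rad/s): [2.79, 2.79, 3.14, 3.14, 3.14, 3.14].

### API

Orientations are given as a unit quaternion [x, y, z, w].
In Python, from cell import robot, imaging, order gives the robot as it stands.
- The arm moves only by the shell command python3 -m pendant 'ROWS' [OPENING] [FORCE]. ROWS is JSON, a list that holds one entry, the list of rows, each a list of 6 numbers: the shift along the world's x, y, z in mm, then the turn, a rotation vector about the world's x, y, z in rad. A call has 1 to 12 rows; each row is the pose to reach, as a shift and turn from the pose commanded when the call began; what a row does not reach only later rows make up. A row lasts 1/12 s, in which the tool goes at most 41.7 mm and 7.16 degrees, less where a joint would pass 70% of its speed; a pose out of reach is approached as far as the arm can. A call with a gripper value outside its range is refused whole. OPENING is the finger opening in mm, from 0 to 85.4, set as the call begins (- or left out, the last holds). The fingers move at their own pace and stop on an object; FORCE is the grip in N (left out, the last holds). Time passes only in rows, so rows that repeat a pose let the fingers close. It gives the time, the measured TCP pose, the force and the opening at its end, in the units of the state.
- robot.get_state(): the state, without advancing time (a new reading comes with each control period).
- imaging.get_image(name): name is "scene" or "top"; returns (picture, depth): 420x560x3 uint8, blue, green, red; 420x560 float32, m along the optical axis (not along the pixel's ray), 0 where there is no reading.
- imaging.camera_params(name): a dict with "vfov" (degrees; the focal length in pixels is half the picture's height over the tangent of half this angle, whatever the lens; pixels are square), "cx", "cy" (the principal point, pixels), "k1" (the pictures are not rectified: a ray, as slopes to the right and down, at radius r is drawn at 1 + k1 r^2 times it, then the intrinsics apply), "R" (3x3) and "t" (3): a world point X has camera coordinates R X + t. Camera axes: x right, y down, z forward; pixel columns grow to the right and rows downward; lengths in m; the calibration is good to about 2 mm. A picture is of the moment at which its call begins. camera_params takes no time and is no camera call.
- order.close_job(): hands the job in, once; it reports no verdict.
Trained networks look in the newest picture that a camera, given by its name, has taken for a name from the list of things; names that differ only in an ending like _2 or _b are one class to them, and where a whole thing is asked for, a point or a joint stands for the part that bears it (a point fixed in the world has none). Each returns a list of dicts, best first, with "score" (0 to 1); they miss things now and then, are a little off and sometimes report something else, mostly with a low value. They report only what shows in the picture. A call takes as long as a camera call. They do not tell look-alikes from the thing itself.
- imaging.silhouettes(camera, name): "pixels" (420x560 bool, what is visible of it) and "rect" ([left, top, width, height] in pixels, round what is visible of it).
The state is a dict: "time": time; "joints": joint angles; "dq": joint speeds; "joint_efforts": joint torques, N m; "tcp_pos": TCP position; "tcp_rot": TCP orientation; "ft_force": force on the tool from outside, world axes, zero at the start; "wrist_torque": the same for the moment, N m; "finger_gap": opening from 0.0 (shut) to 1.0 (fully open).
Only numpy, scipy, OpenCV 4.12 (cv2) and the standard library are available. Lean on these libraries where they do the work, as an engineer would, in place of code of your own. Each camera call takes 0.05 s, during which the arm holds its last target. There are 200 camera calls.

## Working session

There is one attempt and no reset: what is moved stays moved. The work goes in short steps, Python scripts to look and compute and a shell command to move; the robot and the scene stay as the last step left them, time stands still between calls to the robot, and variables do not carry over. Pictures are saved under pics/ and viewed, about 8 in all and at most 12, crops included, and the job is handed in when it is done.

```bash
ls; mkdir -p pics
cat > h.py <<'E'
import numpy as np, cv2
from cell import robot, imaging, order
def cloud(cam, depth):
    p=imaging.camera_params(cam); H,W=depth.shape
    f=H/2/np.tan(np.radians(p["vfov"])/2)
    K=np.array([[f,0,p["cx"]],[0,f,p["cy"]],[0,0,1]])
    v,u=np.mgrid[:H,:W]
    uv=np.stack([u,v],-1).reshape(-1,1,2).astype(float)
    n=cv2.undistortPoints(uv,K,np.array([p["k1"],0,0,0,0.])).reshape(H,W,2)
    X=np.dstack([n,np.ones((H,W))])*depth[...,None]
    return (X-np.array(p["t"]))@np.array(p["R"])   # R^T (X-t)
E
python3 - <<'E'
from h import *
s=robot.get_state(); print(s["tcp_pos"],s["tcp_rot"],s["time"],robot.tcp_to_grasp)
for c in ["scene","top"]:
    im,d=imaging.get_image(c); cv2.imwrite(f"pics/{c}.png",im); np.savez(f"{c}.npz",im=im,d=d,P=cloud(c,d))
    P=cloud(c,d)
    for n in ["searchlight","mount","camera_pod","light_grip","light_lug","entry_slot","lock_pocket"]:
        for r in imaging.silhouettes(c,n)[:3]:
            m=r["pixels"]&(d>0); print(c,n,round(r["score"],2),np.round(r["rect"]),m.sum(),np.round(np.median(P[m],0),3) if m.any() else "", np.round(P[m].max(0),3) if m.any() else "")
E
```

```text
pics
[ 0.13374024 -0.53296443  0.23012411] [-0.08668987  0.70256597 -0.70098209  0.08666041] 0.0 0.0187
scene searchlight 0.87 [ 99. 178.  27.  27.] 448 [ 0.365 -0.547  0.054] [ 0.394 -0.516  0.072]
scene searchlight 0.71 [157. 204.  30.  34.] 536 [ 0.508 -0.351  0.06 ] [ 0.536 -0.316  0.076]
scene mount 0.73 [337. 202.  27.  19.] 427 [0.585 0.12  0.179] [0.609 0.153 0.197]
scene camera_pod 0.65 [225. 203.  20.  26.] 374 [ 0.484 -0.175  0.055] [ 0.507 -0.145  0.072]
scene light_grip 0.82 [102. 177.  27.  23.] 443 [ 0.365 -0.546  0.054] [ 0.394 -0.516  0.072]
scene light_lug 0.95 [104. 174.  23.  30.] 449 [ 0.365 -0.547  0.053] [ 0.394 -0.516  0.072]
scene light_lug 0.71 [163. 206.  26.  31.] 543 [ 0.509 -0.351  0.06 ] [ 0.536 -0.316  0.076]
scene entry_slot 0.76 [334. 202.  27.  21.] 433 [0.585 0.12  0.179] [0.609 0.153 0.197]
scene entry_slot 0.54 [431. 200.  13.  60.] 345 [0.543 0.421 0.009] [0.65  0.449 0.017]
scene entry_slot 0.29 [284. 186. 141.  96.] 4589 [0.619 0.126 0.123] [0.753 0.394 0.225]
scene lock_pocket 0.72 [336. 202.  27.  18.] 409 [0.585 0.121 0.179] [0.609 0.153 0.
[... 659 characters left out ...]
.72 [432. 262.  24.  23.] 433 [ 0.354 -0.546  0.062] [ 0.391 -0.516  0.075]
top light_grip 0.62 [361. 212.  28.  28.] 384 [ 0.496 -0.349  0.066] [ 0.537 -0.319  0.077]
top light_grip 0.47 [282. 159.  21.  21.] 280 [ 0.672 -0.124  0.031] [ 0.701 -0.096  0.043]
top light_lug 0.85 [428. 262.  26.  25.] 424 [ 0.354 -0.545  0.062] [ 0.389 -0.516  0.075]
top light_lug 0.76 [360. 215.  25.  24.] 335 [ 0.495 -0.349  0.067] [ 0.529 -0.319  0.077]
top light_lug 0.18 [142. 127. 126. 120.] 3646 [0.58  0.118 0.166] [0.74  0.313 0.227]
top entry_slot 0.86 [193. 182.  27.  23.] 529 [0.574 0.121 0.175] [0.608 0.156 0.199]
top lock_pocket 0.87 [192. 177.  27.  29.] 502 [0.574 0.122 0.176] [0.607 0.156 0.199]
```

Run:
```python
import numpy as np,cv2
s=np.load("scene.npz")["im"];t=np.load("top.npz")["im"]
def c(im,x,y,r=22): return cv2.resize(im[y-r:y+r,x-r:x+r],(266,266),interpolation=cv2.INTER_CUBIC)
a=np.hstack([c(s,113,190),c(s,173,221),c(s,350,212)]);b=np.hstack([c(t,444,273),c(t,372,224),c(t,208,191)])
cv2.imwrite("pics/crop.png",np.vstack([a,b]))
```

```text
(no output)
```

View pics/top.png

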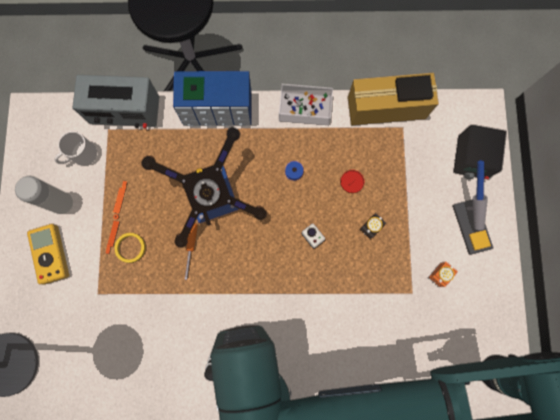

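View pics/crop.png

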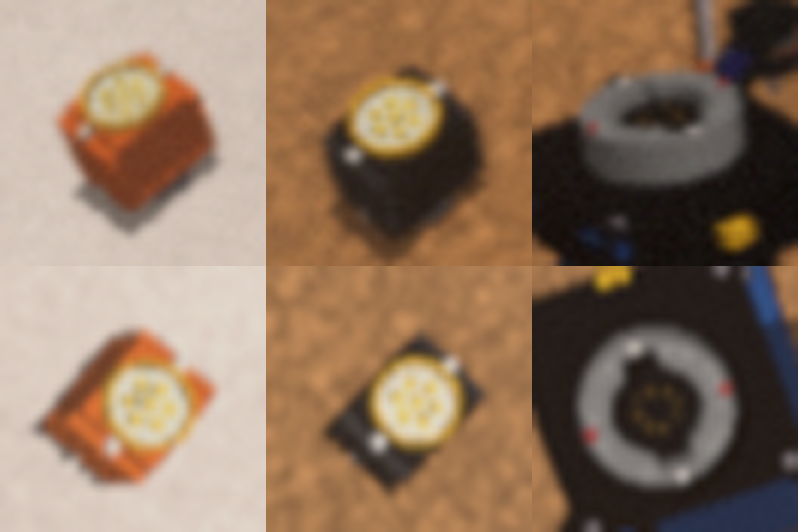

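The orange pod at top (444,273) is the look-alike. The black pod on the mat at top (372,224), scene (173,221), is the searchlight: it is black and finned, with a yellow rim and white marks. The white pod is at (314,236) and the mount is at (208,191). Next I fit the poses from the marks in both cameras.

```bash
cat >> h.py <<'E'
from scipy.optimize import least_squares
from scipy.spatial.transform import Rotation as Rot
def proj(cam,X):
    p=imaging.camera_params(cam); f=210/np.tan(np.radians(p["vfov"])/2)
    c=np.atleast_2d(X)@np.array(p["R"]).T+np.array(p["t"]); n=c[:,:2]/c[:,2:]
    return n*(1+p["k1"]*(n**2).sum(1,keepdims=True))*f+[p["cx"],p["cy"]]
def blob(im,xy,kind,r=3):
    # weighted centroid of white / red excess around xy
    x,y=np.round(xy).astype(int); w=im[y-r:y+r+1,x-r:x+r+1].astype(float)
    s=w.min(2) if kind=="w" else w[...,2]-w[...,:2].max(2)
    s=np.clip(s-np.percentile(s,70),0,None); v,u=np.mgrid[y-r:y+r+1,x-r:x+r+1]
    return np.array([(s*u).sum(),(s*v).sum()])/s.sum()
def mountR(lean,spin,tilt=np.radians(30)):
    # lean: azimuth the axis leans to; spin about z
    return Rot.from_euler("z",lean)*Rot.from_euler("y",tilt)*Rot.from_euler("z",spin)
E
python3 - <<'E'
from h import *
im={c:np.load(c+".npz")["im"] for c in("scene","top")}; P={c:np.load(c+".npz")["P"] for c in im}
# mat height
for c,(x,y) in {"top":(330,270),"scene":(200,245)}.items(): print("mat",np.median(P[c][y-5:y+6,x-5:x+6].reshape(-1,3),0))
M={"top":[((202.9,182.6),"w"),((210.8,203.6),"w"),((195.6,197),"r"),((218.1,189.2),"r")],
   "scene":[((343.4,203.6),"w"),((355,211.5),"w"),((337.9,211.2),"r"),((359.1,203.2),"r")]}
S={"top":[((368.5,231.1),"w"),((380.8,217.9),"w")],"scene":[((165.2,224.6),"w"),((179.5,213.6),"w")]}
obs={c:np.array([blob(im[c],p,k,2) for p,k in M[c]]) for c in M}
for c in M: print(c,np.round(obs[c],1).tolist())
# mount marks: scene order relative to top: try both orders/permutations
import itertools
best=None
loc=np.array([[31,0,0],[-31,0,0],[0,31,0],[0,-31,0]])/1e3
for pw,pr in itertools.product(([0,1],[1,0]),([2,3],[3,2])):
  for qw,qr in itertools.product(([0,1],[1,0]),([2,3],[3,2])):
    def f(v):
        X=mountR(v[3],v[4]).apply(loc)+v[:3]
        return np.r_[(proj("top",X)-obs["top"][pw+pr]).ravel(),(proj("scene",X)-obs["scene"][qw+qr]).ravel()]
    for s0 in np.arange(0,6.3,.8):
        r=least_squares(f,[.577,.12,.175,np.pi+.2,s0])
        if best is None or r.cost<best[0].cost: best=(r,pw+pr,qw+qr)
r=best[0]; R=mountR(*r.x[3:]).as_matrix(); print("mount",r.cost,np.round(r.x,4),best[1:],"\n",R.round(3)); print(np.round(r.fun,1))
np.savez("mount.npz",R=R,p=r.x[:3])
o={c:np.array([blob(im[c],p,k,2) for p,k in S[c]]) for c in S}
for c in S: print(c,o[c].round(1).tolist())
def g(v,c=None):
    d=v[4]*np.array([np.cos(v[3]),np.sin(v[3]),0]); X=np.array([v[:3]+d,v[:3]-d])
    return np.r_[(proj("top",X)-o["top"]).ravel(),(proj("scene",X)-o["scene"]).ravel()]
for y0 in(0,1.6,3.1,4.7):
    r=least_squares(g,[.495,-.35,.065,y0,.026]); print("light",round(r.cost,3),r.x.round(4),r.fun.round(1))
s=robot.get_state();print(Rot.from_quat(s["tcp_rot"]).as_matrix().round(3))
E
```

```text
mat [ 0.36949945 -0.22945605  0.00464519]
mat [ 0.55020693 -0.28002808  0.00287578]
top [[202.2, 181.9], [210.3, 202.8], [195.2, 196.6], [217.6, 188.8]]
scene [[342.7, 203.4], [354.8, 211.4], [337.5, 210.7], [358.2, 202.5]]Traceback (most recent call last):
  File "<stdin>", line 20, in <module>
    return func(*args, **kwargs)
    result = trf(vector_fun.fun, vector_fun.jac, x0, f0, J0, lb, ub, ftol, xtol,
                 gtol, max_nfev, x_scale, loss_function, tr_solver,
                 tr_options.copy(), verbose, callback=callback_wrapped)
    return trf_no_bounds(
        fun, jac, x0, f0, J0, ftol, xtol, gtol, max_nfev, x_scale,
        loss_function, tr_solver, tr_options, verbose, callback=callback)
    f_new = fun(x_new)
    self._update_fun()
    ~~~~~~~~~~~~~~~~^^
    self.f = self.fun_wrapped(xp_copy(self.x))
             ~~~~~~~~~~~~~~~~^^^^^^^^^^^^^^^^^
    return np.atleast_1d(self.fun(x))
                         ~~~~~~~~^^^
    return self.f(x, *self.args, **self.kwargs)
           ~~~~~~^^^^^^^^^^^^^^^^^^^^^^^^^^^^^^
  File "<stdin>", line 18, in f
  File "h.py", line 15, in proj
    p=imaging.camera_params(cam); f=210/np.tan(np.radians(p["vfov"])/2)
ValueError: time passes only in moves, steps and waits
```

```bash
sed -i 's/^def proj/CP={c:imaging.camera_params(c) for c in ("scene","top")}\ndef proj/; s/p=imaging.camera_params(cam); f=210/p=CP[cam]; f=210/' h.py
cat > fit.py <<'E'
from h import *
im={c:np.load(c+".npz")["im"] for c in("scene","top")}
M={"top":[((202.9,182.6),"w"),((210.8,203.6),"w"),((195.6,197),"r"),((218.1,189.2),"r")],
   "scene":[((355,211.5),"w"),((343.4,203.6),"w"),((359.1,203.2),"r"),((337.9,211.2),"r")]}
S={"top":[((368.5,231.1),"w"),((380.8,217.9),"w")],"scene":[((179.5,213.6),"w"),((165.2,224.6),"w")]}
obs={c:np.array([blob(im[c],p,k,2) for p,k in M[c]]) for c in M}
loc=np.array([[31,0,0],[-31,0,0],[0,31,0],[0,-31,0]])/1e3
def f(v,tilt=np.radians(30)):
    X=mountR(v[3],v[4],tilt).apply(loc)+v[:3]
    return np.r_[(proj("top",X)-obs["top"]).ravel(),(proj("scene",X)-obs["scene"]).ravel()]
r=min((least_squares(f,[.577,.12,.175,np.pi+.2,s0]) for s0 in np.arange(0,6.3,1.)),key=lambda r:r.cost)
R=mountR(*r.x[3:]).as_matrix(); print("mount",r.cost,np.round(r.x,4),"\n",R.round(3)); print(np.round(r.fun,1))
np.savez("mount.npz",R=R,p=r.x[:3])
r=min((least_squares(lambda v:f(v,v[5]),[.577,.12,.175,np.pi+.2,s0,.5]) for s0 in np.arange(0,6.3,1.)),key=lambda r:r.cost); print("free tilt",r.cost,r.x.round(4))
o={c:np.array([blob(im[c],p,k,2) for p,k in S[c]]) for c in S}
for c in S: print(c,o[c].round(1).tolist())
def g(v):
    d=v[4]*np.array([np.cos(v[3]),np.sin(v[3]),0]); X=np.array([v[:3]+d,v[:3]-d])
    return np.r_[(proj("top",X)-o["top"]).ravel(),(proj("scene",X)-o["scene"]).ravel()]
r=min((least_squares(g,[.495,-.35,.065,y0,.026]) for y0 in(0,1.6,3.1,4.7)),key=lambda r:r.cost+9*(r.x[4]<0)); print("light",round(r.cost,3),r.x.round(4),r.fun.round(1))
s=robot.get_state();print(Rot.from_quat(s["tcp_rot"]).as_matrix().round(3))
E
python3 fit.py
```

```text
mount 0.7411173732213224 [0.5692 0.1198 0.1784 3.5512 3.0872] 
 [[ 0.815 -0.354 -0.459]
 [ 0.295  0.935 -0.199]
 [ 0.499  0.027  0.866]]
[ 0.2  0.2  0.1  0.   0.4 -0.1 -0.3 -0.2 -0.4 -0.4 -0.1 -0.4  0.5  0.4
  0.4  0.3]
free tilt 0.7397215485806713 [0.5692 0.1198 0.1784 3.5509 3.0877 0.5203]
top [[368.2, 230.6], [380.1, 217.9]]
scene [[178.8, 213.2], [165.0, 224.2]]
light 0.021 [ 0.4983 -0.3538  0.0651  2.3641  0.026 ] [-0.1 -0.1  0.   0.1 -0.1 -0.1  0.   0.1]
[[-0.97   0.     0.243]
 [-0.243 -0.    -0.97 ]
 [ 0.    -1.     0.   ]]
```

```bash
python3 -m pendant '[[[30,15,-6,0,0,0.12],[61,30,-12,0,0,0.24],[91,45,-18,0,0,0.36],[121,60,-24,0,0,0.48],[152,75,-30,0,0,0.6],[182,90,-36,0,0,0.72],[212,104,-42,0,0,0.84],[243,119,-48,0,0,0.96],[273,134,-54,0,0,1.08],[303,149,-60,0,0,1.2],[334,164,-66,0,0,1.32],[364,179,-72,0,0,1.44]]]' 66
python3 -m pendant '[[[0,0,-10,0,0,0.12],[0,0,-20,0,0,0.24],[0,0,-30,0,0,0.36],[0,0,-40,0,0,0.48],[0,0,-45,0,0,0.6],[0,0,-50,0,0,0.679],[0,0,-50,0,0,0.679],[0,0,-50,0,0,0.679]]]'
python3 - <<'E'
from h import *
s=robot.get_state(); R=Rot.from_quat(s["tcp_rot"]).as_matrix(); print(s["tcp_pos"],R.round(3),np.degrees(np.arctan2(R[1,2],R[0,2])),s["finger_gap"],s["joints"],s["time"])
E
```

```text
time: 1.8
tcp_pos: [0.4993, -0.3535, 0.1591]
tcp_rot: [-0.529, 0.469, -0.469, 0.529]
ft_force: [-0.3, 0.5, 0.7]
finger_gap: 0.773
time: 2.47
tcp_pos: [0.4977, -0.3544, 0.109]
tcp_rot: [-0.654, 0.269, -0.268, 0.654]
ft_force: [-0.5, 0.4, 0.5]
finger_gap: 0.771
[ 0.49769631 -0.35437372  0.10899583] [[ 0.712 -0.001  0.703]
 [-0.703  0.001  0.712]
 [-0.001 -1.     0.   ]] 45.37087015003986 0.7709459946270472 [-7.11587907e-01  2.74318819e-01  1.39837129e+00  1.16958586e-04
  1.46969514e+00 -1.50347085e+00] 2.4667
```

```bash
python3 -m pendant '[[[0.5,0.5,-20,0,0,0],[0.5,0.5,-45,0,0,0],[0.5,0.5,-70,0,0,0],[0.5,0.5,-83,0,0,0],[0.5,0.5,-83,0,0,0],[0.5,0.5,-83,0,0,0]]]'
python3 -m pendant '[[[0,0,0,0,0,0],[0,0,0,0,0,0],[0,0,0,0,0,0],[0,0,0,0,0,0],[0,0,0,0,0,0],[0,0,0,0,0,0]]]' 20 60
```

```text
time: 2.97
tcp_pos: [0.4982, -0.3539, 0.0262]
tcp_rot: [-0.654, 0.268, -0.268, 0.654]
ft_force: [0.2, 0.7, -0.1]
finger_gap: 0.773
time: 3.47
tcp_pos: [0.4998, -0.3551, 0.029]
tcp_rot: [0.655, -0.266, 0.269, -0.654]
ft_force: [1.3, -0.5, 6.3]
finger_gap: 0.508
```

```bash
python3 -m pendant '[[[0,0,20,0,0,0],[0,0,55,0,0,0],[0,0,90,0,0,0],[0,0,130,0,0,0],[0,0,170,0,0,0],[0,0,200,0,0,0],[0,0,210,0,0,0]]]'
cat > tgt.py <<'E'
from h import *
import sys
m=np.load("mount.npz"); mR=m["R"]; mx,my,mz=mR.T
def target(h,turn=0):
    Rm=Rot.from_rotvec(-turn*mz)
    return m["p"]+mz*h, (Rm*Rot.from_matrix(np.c_[mx,-mz,my]))
if __name__=="__main__":
    p,R=target(float(sys.argv[1])); s=robot.get_state()
    print("shift mm",((p-s["tcp_pos"])*1e3).round(1),"rotvec",(R*Rot.from_quat(s["tcp_rot"]).inv()).as_rotvec().round(3),s["ft_force"],np.round(s["joints"],2),s["finger_gap"],s["time"])
E
python3 tgt.py 0.075
```

```text
time: 4.05
tcp_pos: [0.4997, -0.3552, 0.2432]
tcp_rot: [0.656, -0.264, 0.271, -0.653]
ft_force: [1.0, -0.6, -0.9]
finger_gap: 0.511
shift mm [3.51e+01 4.60e+02 2.00e-01] rotvec [-0.084 -0.534  1.106] [ 0.9718524  -0.59589635 -0.85283366] [-0.71  0.22  1.2   0.    1.71 -1.5 ] 0.5106215983190208 4.05
```

```bash
python3 -m pendant '[[[3,38,10,-0.007,-0.044,0.092],[6,77,20,-0.014,-0.089,0.184],[9,115,30,-0.021,-0.133,0.276],[12,153,30,-0.028,-0.178,0.369],[15,192,30,-0.035,-0.222,0.461],[18,230,30,-0.042,-0.267,0.553],[20,268,30,-0.049,-0.311,0.645],[23,307,30,-0.056,-0.356,0.737],[26,345,30,-0.063,-0.4,0.829],[29,383,20,-0.07,-0.445,0.922],[32,422,10,-0.077,-0.489,1.014],[35,460,0,-0.084,-0.534,1.106]]]'
python3 -m pendant '[[[0,0,0,0,0,0],[0,0,0,0,0,0],[0,0,0,0,0,0]]]'
python3 tgt.py 0.075
python3 - <<'E'
from h import *
for c in ["scene","top"]:
    im,d=imaging.get_image(c); np.savez(c+"2.npz",im=im,d=d)
    for r in imaging.silhouettes(c,"searchlight")[:3]: print(c,r["score"],r["rect"])
s=np.load("scene2.npz")["im"];t=np.load("top2.npz")["im"]
f=lambda im,x,y:cv2.resize(im[y-40:y+40,x-40:x+40],(400,400),interpolation=cv2.INTER_CUBIC)
cv2.imwrite("pics/c2.png",np.hstack([f(s,350,200),f(t,208,195)]))
E
```

```text
time: 5.05
tcp_pos: [0.5318, 0.1079, 0.2336]
tcp_rot: [-0.631, -0.296, -0.052, 0.715]
ft_force: [1.5, 0.0, -2.0]
finger_gap: 0.512
time: 5.3
tcp_pos: [0.5326, 0.1059, 0.2345]
tcp_rot: [-0.632, -0.294, -0.053, 0.715]
ft_force: [0.4, -0.6, -1.8]
finger_gap: 0.505
shift mm [ 2.2 -1.1  8.9] rotvec [ 0.005 -0.013 -0.   ] [ 0.4449477  -0.56784539 -1.78047998] [-0.04 -0.27  1.77  0.23  1.18 -2.  ] 0.5047654010202389 5.3
scene 0.91 [98.0, 180.3, 29.4, 24.3]
scene 0.66 [335.4, 161.9, 21.8, 30.6]
top 0.85 [435.0, 262.2, 23.5, 24.5]
top 0.65 [198.5, 185.7, 17.9, 18.5]
top 0.49 [194.4, 182.1, 24.8, 15.8]
```

View pics/c2.png

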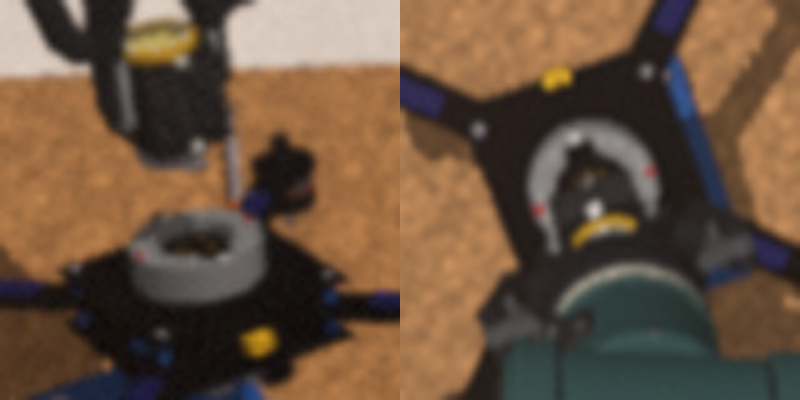

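Run:
```python
from h import *
im={c:np.load(c+"2.npz")["im"] for c in("scene","top")}
o={"top":blob(im["top"],(206.6,196.6),"w",2),"scene":blob(im["scene"],(346.4,172),"w",2)}
print(o)
s=robot.get_state(); R=Rot.from_quat(s["tcp_rot"]).as_matrix(); p=s["tcp_pos"]
r=least_squares(lambda X:np.r_[(proj("top",X)[0]-o["top"]),(proj("scene",X)[0]-o["scene"])],p)
print("tri",r.x,r.fun.round(2)); print("in tool axes rel TCP mm (expect ~26,-39,0):",((r.x-p)@R*1e3).round(1))
for n,l in {"mark":(26,-38.7,0),"lug":(26,20.8,0),"foot":(0,23.3,0)}.items():
    print(n,[proj(c,p+R@np.array(l)/1e3).round(1) for c in("top","scene")])
```

```text
{'top': array([206.46808511, 196.58800774]), 'scene': array([345.91397849, 171.67204301])}
tri [0.53619202 0.10469542 0.27764435] [-0.22 -0.03 -0.22  0.02]
in tool axes rel TCP mm (expect ~26,-39,0): [ 21.9 -34.6   0.1]
mark [array([[205.8, 195.5]]), array([[346.2, 170.6]])]
lug [array([[204.6, 189.7]]), array([[349.7, 192.5]])]
foot [array([[208. , 198.6]]), array([[344.8, 190.2]])]
```

```bash
cat > rep.py <<'E'
from tgt import *
s=robot.get_state(); l=(s["tcp_pos"]-m["p"])@mR*1e3; R=Rot.from_matrix(mR).inv()*Rot.from_quat(s["tcp_rot"])
e=R*Rot.from_matrix(np.c_[[1,0,0],[0,0,-1],[0,1,0]]).inv()
print("t",s["time"],"tcp in mount mm",l.round(1),"rot err(mount) deg",np.degrees(e.as_rotvec()).round(1),"F mount",(np.array(s["ft_force"])@mR).round(1),"T",(np.array(s["wrist_torque"])@mR).round(2),"q",np.round(s["joints"],2),"gap",round(s["finger_gap"],3))
E
python3 -m pendant '[[[5,1.6,-5,0.003,-0.006,0],[10,3.2,-9,0.005,-0.013,0],[15,4.8,-14,0.005,-0.013,0],[20,6.4,-18.5,0.005,-0.013,0],[20,6.4,-18.5,0.005,-0.013,0],[20,6.4,-18.5,0.005,-0.013,0]]]' && python3 rep.py
python3 - <<'E'
from h import *
for c in ["scene","top"]:
    im,d=imaging.get_image(c); np.savez(c+"3.npz",im=im,d=d)
s=np.load("scene3.npz")["im"];t=np.load("top3.npz")["im"]
f=lambda im,x,y:cv2.resize(im[y-25:y+25,x-25:x+25],(400,400),interpolation=cv2.INTER_CUBIC)
cv2.imwrite("pics/c3.png",np.hstack([f(s,350,195),f(t,208,195)]))
E
```

```text
time: 6.0
tcp_pos: [0.5533, 0.1125, 0.2167]
tcp_rot: [-0.63, -0.299, -0.058, 0.715]
ft_force: [0.3, -0.2, -1.3]
finger_gap: 0.504
t 6.0 tcp in mount mm [ 4.1 -0.1 41.9] rot err(mount) deg [ 0.  -0.1  0. ] F mount [-0.5 -0.3 -1.2] T [-0.05  0.38  0.04] q [-0.02 -0.22  1.78  0.24  1.11 -2.  ] gap 0.504
```

View pics/c3.png

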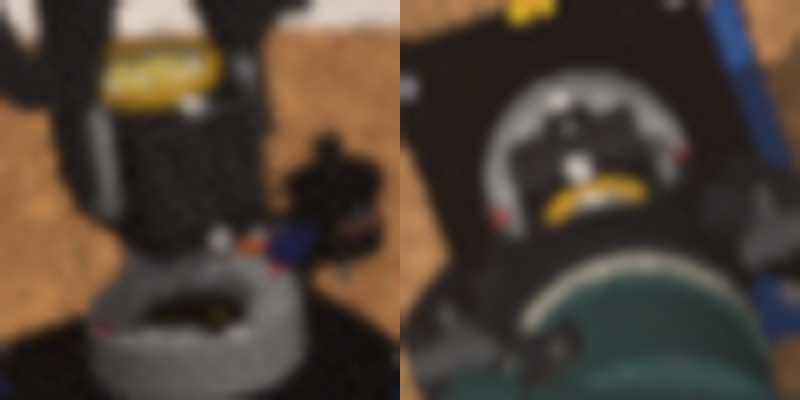

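```bash
cat > tri.py <<'E'
from tgt import *
def tri(im,top,scene,h=62):
    o={"top":blob(im["top"],top,"w",2),"scene":blob(im["scene"],scene,"w",2)}
    s=robot.get_state(); R=Rot.from_quat(s["tcp_rot"]).as_matrix(); p=s["tcp_pos"]
    r=least_squares(lambda X:np.r_[(proj("top",X)[0]-o["top"]),(proj("scene",X)[0]-o["scene"])],p)
    print(o,"res",r.fun.round(2),"tool:",((r.x-p)@R*1e3).round(1),"mount:",((r.x-m["p"])@mR*1e3).round(1))
E
python3 - <<'E'
from tri import *
im={c:np.load(c+"3.npz")["im"] for c in("scene","top")}
tri(im,(205.2,191),(348.7,182.9))
l=np.array([[26,0,77],[26,0,15],[19,0,15],[-19,0,15],[0,19,15],[0,-19,15]])/1e3
for c in("top","scene"): print(c,proj(c,l@mR.T+m["p"]).round(1).tolist())
E
```

```text
{'top': array([204.853902  , 190.72867514]), 'scene': array([348.598234  , 182.50772627])} res [ 0.02  0.    0.02 -0.  ] tool: [ 21.9 -35.   -0.6] mount: [26.5 -0.8 77.9]
top [[204.6, 190.9], [203.4, 185.1], [204.3, 187.5], [209.2, 200.4], [200.1, 196.4], [213.5, 191.5]]
scene [[348.8, 182.7], [352.6, 205.0], [351.2, 204.1], [343.9, 199.4], [353.9, 199.3], [341.0, 204.2]]
```

```bash
python3 -m pendant '[[[2,1.1,-4,0,0,0],[4,2.2,-8,0,0,0],[5.5,3.3,-11.9,0,0,0],[5.5,3.3,-11.9,0,0,0],[5.5,3.3,-11.9,0,0,0]]]' && python3 rep.py
python3 -m pendant '[[[0.9,0.4,-1.7,0,0,0],[1.4,0.6,-2.6,0,0,0],[1.8,0.8,-3.5,0,0,0],[1.8,0.8,-3.5,0,0,0],[1.8,0.8,-3.5,0,0,0]]]' && python3 rep.py
```

```text
time: 6.52
tcp_pos: [0.5585, 0.1159, 0.2052]
tcp_rot: [-0.63, -0.299, -0.058, 0.714]
ft_force: [-0.4, 0.3, -1.5]
finger_gap: 0.507
t 6.5167 tcp in mount mm [ 3.5  0.8 28.8] rot err(mount) deg [ 0.  -0.1  0. ] F mount [-1.   0.3 -1.2] T [0.01 0.37 0.01] q [-0.01 -0.2   1.78  0.24  1.09 -2.  ] gap 0.507
time: 6.93
tcp_pos: [0.5606, 0.1165, 0.2024]
tcp_rot: [-0.63, -0.3, -0.058, 0.714]
ft_force: [-0.4, -0.4, -1.4]
finger_gap: 0.507
t 6.9333 tcp in mount mm [ 4.1  0.6 25.4] rot err(mount) deg [-0.  -0.2  0. ] F mount [-1.2 -0.3 -1. ] T [0.07 0.36 0.  ] q [-0.01 -0.2   1.79  0.24  1.08 -2.  ] gap 0.507
```

```bash
python3 -m pendant '[[[0.5,0.2,-0.9,0,0,0],[0.9,0.4,-1.7,0,0,0],[1.4,0.6,-2.6,0,0,0],[1.4,0.6,-2.6,0,0,0],[1.4,0.6,-2.6,0,0,0]]]' && python3 rep.py
python3 -m pendant '[[[0.5,0.2,-0.9,0,0,0],[0.9,0.4,-1.7,0,0,0],[1.4,0.6,-2.6,0,0,0],[1.4,0.6,-2.6,0,0,0],[1.4,0.6,-2.6,0,0,0]]]' && python3 rep.py
```

```text
time: 7.35
tcp_pos: [0.562, 0.1171, 0.1997]
tcp_rot: [-0.63, -0.3, -0.058, 0.714]
ft_force: [0.0, -1.0, -0.9]
finger_gap: 0.508
t 7.35 tcp in mount mm [ 4.   0.6 22.2] rot err(mount) deg [ 0.  -0.2  0. ] F mount [-0.7 -1.  -0.5] T [-0.01  0.41 -0.  ] q [-0.01 -0.19  1.79  0.24  1.07 -2.  ] gap 0.508
time: 7.77
tcp_pos: [0.5634, 0.1177, 0.1976]
tcp_rot: [-0.63, -0.3, -0.058, 0.714]
ft_force: [-2.4, -0.3, 0.7]
finger_gap: 0.509
t 7.7667 tcp in mount mm [ 4.3  0.6 19.7] rot err(mount) deg [-0.  -0.2  0. ] F mount [-1.7  0.6  1.8] T [-0.01  0.63 -0.05] q [-0.01 -0.19  1.79  0.24  1.06 -2.  ] gap 0.509
```

```bash
python3 -m pendant '[[[0.5,0.2,-0.9,0,0,0],[0.9,0.4,-1.7,0,0,0],[1.4,0.6,-2.6,0,0,0],[1.4,0.6,-2.6,0,0,0],[1.4,0.6,-2.6,0,0,0]]]' && python3 rep.py
python3 -m pendant '[[[0.3,0.1,-0.6,0,0,0],[0.6,0.3,-1.2,0,0,0],[0.9,0.4,-1.7,0,0,0],[0.9,0.4,-1.7,0,0,0],[0.9,0.4,-1.7,0,0,0]]]' && python3 rep.py
```

```text
time: 8.18
tcp_pos: [0.5649, 0.1182, 0.1949]
tcp_rot: [-0.63, -0.3, -0.059, 0.714]
ft_force: [-2.8, -1.9, 3.2]
finger_gap: 0.506
t 8.1833 tcp in mount mm [ 4.3  0.5 16.6] rot err(mount) deg [-0.  -0.2  0. ] F mount [-1.3 -0.6  4.4] T [-0.1   0.72 -0.  ] q [-0.01 -0.18  1.79  0.24  1.06 -2.  ] gap 0.506
time: 8.6
tcp_pos: [0.5657, 0.1185, 0.1934]
tcp_rot: [-0.63, -0.3, -0.059, 0.714]
ft_force: [-5.5, -2.3, 3.3]
finger_gap: 0.509
t 8.6 tcp in mount mm [ 4.3  0.4 14.8] rot err(mount) deg [-0.  -0.2  0. ] F mount [-3.5 -0.1  5.9] T [-0.18  0.9  -0.02] q [-0.01 -0.18  1.79  0.24  1.05 -2.  ] gap 0.509
```

```bash
python3 -m pendant '[[[0.2,0.1,-1,0,0,0],[0.5,0.3,-2,0,0,0],[0.7,0.4,-3,0,0,0],[0.7,0.4,-3,0,0,0],[0.7,0.4,-3,0,0,0]]]' && python3 rep.py
```

```text
time: 9.02
tcp_pos: [0.5668, 0.1189, 0.1914]
tcp_rot: [-0.63, -0.301, -0.059, 0.714]
ft_force: [-6.6, -2.2, 6.8]
finger_gap: 0.506
t 9.0167 tcp in mount mm [ 4.3  0.4 12.5] rot err(mount) deg [-0.1 -0.3  0. ] F mount [-2.6  0.4  9.3] T [-0.07  0.84 -0.04] q [-0.01 -0.18  1.79  0.24  1.05 -2.  ] gap 0.506
```

```bash
python3 -m pendant '[[[0.15,-0.45,0,0.048,0.021,-0.091],[0.25,-0.85,-0.05,0.096,0.042,-0.181],[0.35,-1.3,-0.1,0.144,0.0625,-0.272],[0.4,-1.7,-0.15,0.192,0.083,-0.363],[0.46,-2.1,-0.2,0.24,0.104,-0.453],[0.46,-2.1,-0.2,0.24,0.104,-0.453],[0.46,-2.1,-0.2,0.24,0.104,-0.453]]]' && python3 rep.py
```

```text
time: 9.6
tcp_pos: [0.5677, 0.1179, 0.1922]
tcp_rot: [-0.593, -0.106, -0.221, 0.767]
ft_force: [-5.2, -0.5, 7.1]
finger_gap: 0.512
t 9.6 tcp in mount mm [ 5.2 -0.9 13. ] rot err(mount) deg [  0.1  -0.4 -30. ] F mount [-0.8  1.6  8.6] T [ 0.39  0.49 -0.04] q [-0.01 -0.18  1.79  0.24  1.05 -1.48] gap 0.512
```

```bash
python3 -m pendant '[[[0.1,-0.3,-0.2,0.048,0.021,-0.091],[0.1,-0.7,-0.4,0.096,0.042,-0.181],[0,-1.1,-0.6,0.144,0.062,-0.272],[-0.1,-1.5,-0.9,0.192,0.083,-0.363],[-0.3,-1.85,-1.1,0.24,0.104,-0.453],[-0.3,-1.85,-1.1,0.24,0.104,-0.453]]]' && python3 rep.py
python3 -m pendant '[[[-0.25,-0.25,-0.2,0.048,0.021,-0.091],[-0.5,-0.55,-0.45,0.096,0.042,-0.181],[-0.8,-0.8,-0.65,0.144,0.062,-0.272],[-1.05,-1.05,-0.9,0.192,0.083,-0.363],[-1.3,-1.25,-1.1,0.24,0.104,-0.453],[-1.3,-1.25,-1.1,0.24,0.104,-0.453],[-1.3,-1.25,-1.1,0.24,0.104,-0.453]]]' && python3 rep.py
```

```text
time: 10.1
tcp_pos: [0.5674, 0.1165, 0.1913]
tcp_rot: [-0.515, 0.097, -0.367, 0.768]
ft_force: [-6.2, 0.9, 7.6]
finger_gap: 0.509
t 10.1 tcp in mount mm [ 4.  -2.1 12.7] rot err(mount) deg [  0.1  -0.4 -60.1] F mount [-1.   3.3  9.2] T [ 0.57  0.47 -0.02] q [-0.01 -0.18  1.79  0.24  1.05 -0.96] gap 0.509
time: 10.68
tcp_pos: [0.5662, 0.1152, 0.1903]
tcp_rot: [-0.404, 0.292, -0.487, 0.717]
ft_force: [-6.0, 0.7, 7.3]
finger_gap: 0.506
t 10.6833 tcp in mount mm [ 2.2 -2.9 12.6] rot err(mount) deg [  0.2  -0.3 -89.9] F mount [-1.   2.9  8.9] T [ 0.52  0.42 -0.02] q [-0.01 -0.18  1.8   0.24  1.05 -0.44] gap 0.506
```

```bash
python3 -m pendant '[[[-0.5,0,0.9,0,0,0],[-1,0,1.8,0,0,0],[-1.6,0,2.7,0,0,0],[-2.1,0,3.5,0,0,0],[-2.1,0,3.5,0,0,0],[-2.1,0,3.5,0,0,0]]]' && python3 rep.py
```

```text
time: 11.18
tcp_pos: [0.5645, 0.1146, 0.1932]
tcp_rot: [-0.404, 0.291, -0.488, 0.717]
ft_force: [-1.5, 1.9, 5.0]
finger_gap: 0.507
t 11.1833 tcp in mount mm [ 2.1 -2.8 16. ] rot err(mount) deg [  0.1  -0.4 -89.9] F mount [1.9 2.5 4.6] T [ 0.26 -0.1   0.04] q [-0.01 -0.18  1.8   0.24  1.05 -0.44] gap 0.507
```

```bash
python3 -m pendant '[[[-0.3,-0.1,0.6,0,0,0],[-0.7,-0.3,1.3,0,0,0],[-0.7,-0.3,1.3,0,0,0],[-0.7,-0.3,1.3,0,0,0]]]' && python3 rep.py
```

```text
time: 11.52
tcp_pos: [0.5641, 0.1145, 0.1936]
tcp_rot: [-0.404, 0.292, -0.488, 0.717]
ft_force: [4.1, 3.9, 2.6]
finger_gap: 0.505
t 11.5167 tcp in mount mm [ 1.9 -2.8 16.5] rot err(mount) deg [  0.1  -0.4 -89.9] F mount [ 5.8  2.3 -0.4] T [ 0.25 -0.7  -0.07] q [-0.02 -0.19  1.8   0.24  1.05 -0.44] gap 0.505
```

```bash
python3 -m pendant '[[[0.5,0.2,-0.1,0,0,0],[1,0.4,-0.2,0,0,0],[1,0.4,-0.2,0,0,0]]]' && python3 rep.py
python3 -m pendant '[[[0,0,0,0,0,0],[0,0,0,0,0,0],[0,0,0,0,0,0],[0,0,0,0,0,0]]]' 62 && python3 rep.py
```

```text
time: 11.77
tcp_pos: [0.564, 0.1142, 0.1931]
tcp_rot: [-0.405, 0.292, -0.487, 0.716]
ft_force: [-1.4, 1.2, 4.0]
finger_gap: 0.504
t 11.7667 tcp in mount mm [ 1.5 -3.  16.2] rot err(mount) deg [ -0.1  -0.2 -89.9] F mount [1.2 1.7 3.9] T [ 0.26 -0.18  0.03] q [-0.02 -0.18  1.79  0.24  1.06 -0.44] gap 0.504
time: 12.1
tcp_pos: [0.5629, 0.1137, 0.1908]
tcp_rot: [-0.407, 0.293, -0.487, 0.715]
ft_force: [-0.2, -0.1, 0.2]
finger_gap: 0.724
t 12.1 tcp in mount mm [-0.7 -3.1 14.8] rot err(mount) deg [ -0.2  -0.  -89.9] F mount [-0.1 -0.   0.3] T [-0.02  0.27  0.01] q [-0.02 -0.18  1.8   0.23  1.06 -0.44] gap 0.724
```

```bash
python3 -m pendant '[[[-5,-2,9,0,0,0],[-11,-5,21,0,0,0],[-18,-8,35,0,0,0],[-28,-12,52,0,0,0],[-37,-16,70,0,0,0],[-46,-20,87,0,0,0],[-60,-55,95,0,0,0],[-70,-90,100,0,0,0],[-80,-125,100,0,0,0],[-80,-160,100,0,0,0],[-80,-195,100,0,0,0],[-80,-195,100,0,0,0]]]' && python3 rep.py
python3 - <<'E'
from h import *
for c in ["scene","top"]:
    im,d=imaging.get_image(c); np.savez(c+"4.npz",im=im,d=d)
s=np.load("scene4.npz")["im"];t=np.load("top4.npz")["im"]
f=lambda im,x,y:cv2.resize(im[y-25:y+25,x-25:x+25],(400,400),interpolation=cv2.INTER_CUBIC)
cv2.imwrite("pics/c4.png",np.hstack([f(s,350,195),f(t,208,195)]))
cv2.imwrite("pics/t4.png",t)
E
```

```text
time: 13.1
tcp_pos: [0.4829, -0.0873, 0.292]
tcp_rot: [-0.406, 0.294, -0.491, 0.713]
ft_force: [0.9, 0.8, 0.2]
finger_gap: 0.728
t 13.1 tcp in mount mm [ -74.5 -159.9  179.2] rot err(mount) deg [ -0.5  -0.4 -90.3] F mount [ 1.1  0.4 -0.4] T [-0.02  0.24 -0.05] q [-0.58 -0.34  1.72  0.42  1.46 -0.91] gap 0.728
```

View pics/c4.png

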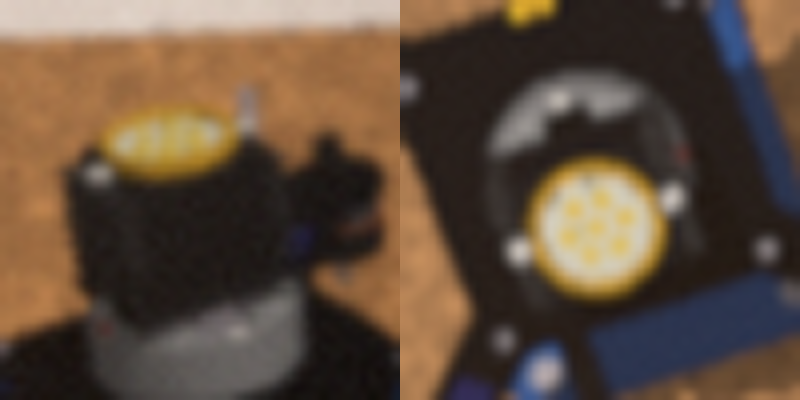

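View pics/t4.png

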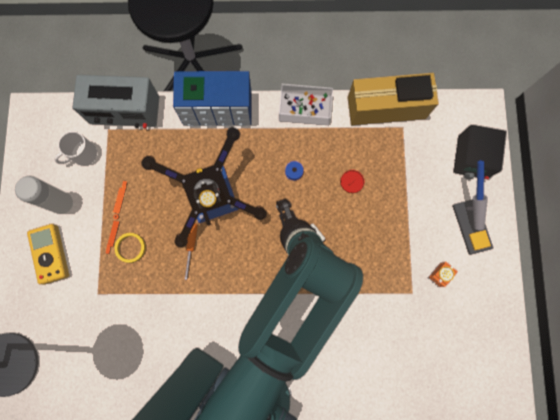

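The pod sits in the mount with its white marks over the pockets, at top (197.6,201.2) and (217,194.8). I'll measure its depth and angle.

Run:
```python
from tri import *
im={c:np.load(c+"4.npz")["im"] for c in("scene","top")}
tri(im,(197.6,201.2),(355.9,185.2)); tri(im,(217,194.75),(337.3,191.9))
```

```text
{'top': array([197.57675439, 200.93055556]), 'scene': array([355.46408046, 184.3204023 ])} res [-0.39 -0.06 -0.38  0.03] tool: [-184.2  122.7   74.7] mount: [ 2.2 28.  54.8]
{'top': array([216.46976744, 194.30697674]), 'scene': array([336.94658754, 191.30069238])} res [-0.06 -0.01 -0.06  0.  ] tool: [-131.9  124.    73.4] mount: [  0.8 -24.3  53.9]
```

```bash
python3 -c "
from cell import order; print(order.close_job())"
```

```text
the job is handed in; nothing more can be done
None
```

The searchlight is locked in the drone's mount, and the job was handed in at about 13 s of the 42 s allowed.

I gripped the black pod on the mat across its flat sides and set its lugs into the entry slots. I pushed it in about 12 mm against the spring, where I read about 10 N. I then turned it 90° clockwise, with almost no resistance, and let it spring back out before releasing it.

- **Lock:** a gentle 1.5 mm pull before release moved the pod only about 0.5 mm and the force dropped 5 N, so the pocket was holding it.
- **Seat after release:** the white marks on the pod measured 54.4 mm above the mouth (54 expected when locked), within about 1.5° of the lock pockets. One mark's sideways reading was about 2 mm off because a post behind it blurs the picture.
- **Forces:** forces read after each move stayed under 10 N. The gripper was clear of everything at the end.
- **Other items:** in the last top picture the loose items that show are where they were. The white camera pod was half hidden by the arm, so I could not fully check it, but the planned path kept well above it. The orange look-alike was not touched.

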